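# Run the carrier ring round the bent rail and pin it at the stop

## Robot

A 7-joint arm with a two-finger parallel gripper is mounted at the origin on a cart in front of the work surface, level with it; the furniture and walls round the work are solid. World frame = base frame: x ahead of the robot, y to its left, z up, the work surface at z = 0. Lengths are in m, angles in rad, forces in N, time in s.
With the tool pointing down it reaches from about 0.35 to 0.775 m from the base axis. Payload 3.1 kg.
Tool frame: the origin (TCP) lies midway between the tips of the shut fingers; the grasp point (between the pads) lies manip.grasp_offset behind it (manip.grasp_offset is the distance from the TCP to the grasp point, in m); z points along the fingers, y is the direction in which the jaws open and shut (so a half turn about z gives the same grasp; the last joint's range is limited). The gripper opens to 85 mm and grips with 20 to 120 N. Pads are 22 mm wide; open, the fingers measure 114 mm over their backs; the gripper's body (76 mm by 85 mm) begins 54 mm behind the grasp point. The pads swing forward as they close: fully open they stand 13 mm farther back than shut.
Start: joints at [1.23, 0.311, 0.014, 1.512, -0.004, 1.319, -0.027], TCP at [0.162, -0.526, 0.231] pointing down, gripper open.
Joint ranges: [-2.7, 2.7], [-0.3, 1.91], [-1.27, 1.3], [0.12, 2.57], [-1.44, 4.58], [0.2, 2.03], [-3.05, 3.05]. Speed limits (rad/s): [2.79, 2.79, 3.14, 3.14, 3.14, 3.14, 3.14].

## Interface

Orientations are given as a rotation vector (axis times angle).
In Python, from workcell import readout, snapshot, job_done, boxes_of, pinpoint, manip gives the robot as it stands.
- The arm moves only by the shell command python3 -m handwheel 'ROWS' [FORCE]. ROWS is JSON, one flat list of numbers, 5 for each row, row after row: the opening, from -1 (shut) to 1 (fully open), then the shift along the tool's x, y, z in mm, then the turn about the tool's z in degrees. A call has 1 to 20 rows; each row is the pose to reach, as a shift and turn from the pose commanded when the call began, along the tool's axes at that moment; what a row does not reach only later rows make up. A row lasts 1/10 s, in which the tool goes at most 50 mm and 8.59 degrees, less where a joint would pass 70% of its speed; a pose out of reach is approached as far as the arm can. A call with a gripper value outside its range is refused whole. The fingers move at their own pace and stop on an object; FORCE is the grip in N (left out, the last holds). Time passes only in rows, so rows that repeat a pose let the fingers close. It gives the time, the measured TCP pose, the force and the opening at its end, in the units of the state.
- readout.get_obs(): the state, without advancing time (a new reading comes with each control period).
- snapshot(name): name is "scene" or "side" or "wrist"; returns a dict with "pixels" (384x512x3 uint8, red, green, blue), "range_z" (384x512 float32, m along the optical axis (not along the pixel's ray), 0 where there is no reading), "vertical_fov" (degrees; the focal length in pixels is half the picture's height over the tangent of half this angle, whatever the lens; pixels are square), "cx", "cy" (the principal point, pixels), "pose" (4x4, takes a point from camera to world coordinates); the wrist camera has in their place "T_tool_cam" (4x4, takes a point from camera to tool coordinates, whose origin is the TCP and whose axes are the flange's). Camera axes: x right, y down, z forward; pixel columns grow to the right and rows downward; lengths in m; the calibration is good to about 2 mm. A picture is of the moment at which its call begins: read the wrist's pose just before it.
- job_done(): hands the job in, once; it reports no verdict.
Trained networks look in a picture, given as the dict that the camera call returned (one of the last four; its "shot" number tells which), for a name from the list of things; names that differ only in an ending like _2 or _b are one class to them, and where a whole thing is asked for, a point or a joint stands for the part that bears it (a point fixed in the world has none). Each returns a list of dicts, best first, with "score" (0 to 1); they miss things now and then, are a little off and sometimes report something else, mostly with a low value. They report only what shows in the picture. A call takes as long as a camera call. They do not tell look-alikes from the thing itself.
- boxes_of(picture, thing): "extent" ([left, top, right, bottom] in pixels, round what is visible of it).
- pinpoint(picture, thing): "point" ([column, row] in pixels: a listed point, or the origin of a listed thing).
The state is a dict: "time_s": time; "joint_pos": joint angles; "qvel": joint speeds; "effort": joint torques, N m; "eef_pos": TCP position; "ee_rot": TCP orientation; "ft_force": force on the tool from outside, world axes, zero at the start; "moment": the same for the moment, N m; "grip_width": finger opening in m.
Only numpy, scipy, OpenCV 4.12 (cv2) and the standard library are available. Lean on these libraries where they do the work, as an engineer would, in place of code of your own. Each camera call takes 0.05 s, during which the arm holds its last target.

## Task

Slide the carrier ring along the bent wire rail, round both corners, until it hangs against the stop disc at the far end, the end beside the little upright tube. Then take the locking pin out of its wooden block and push it down into that tube until it is fully home, so that the ring cannot slide back. Let go of both, and leave the other things where they are.

Things in the scene. Friction and masses are not known exactly. Their poses are not given: they have to be found in the camera images.
- rail_base: Plywood board, 160 (x) by 260 (y) by 18 mm, fixed to the worktop; origin centre of underside, z up. It carries a fixed steel wire 6 mm thick, bent flat in a Z, axis at z = 103 mm here. First leg: x = -50 from the near stop disc (y = 100) to y = 22. Middle leg: y = 0, x = -28 to 28. Last leg: x = 50, y = -22 to the far stop disc (y = -95). Bends: axis radius 22 mm.
- rail_corner1 (a point): Where the axes of the wire's first and middle legs, produced, would cross: (-50, 0, 103) mm in the board's frame, axes as the board's. The wire itself cuts this corner with its 22 mm bend. The wire is held only at its two ends, where it bends down to the board just beyond the stop discs (24 mm in diameter); the ring cannot come off.
- rail_corner2 (a point): Where the axes of the wire's middle and last legs, produced, would cross: (50, 0, 103) mm in the board's frame, axes as the board's. The 22 mm bend cuts this corner too.
- rail_end (a point): Point on the axis of the wire's last leg, 4 mm before the face of the far stop disc: the ring's middle plane lies here when the ring touches the disc. At (50, -91, 103) mm in the board's frame; axes as the board's.
- tube_mouth (a point): Centre of the upper rim of the upright aluminium tube on the board, at (37, -69, 54) mm in the board's frame, axes as the board's. Bore 13 mm, flaring to 21 mm over the uppermost 6 mm; 36 mm deep, down to the board's top; 29 mm outside at the rim. Its axis is 13 mm to the side of the wire's last leg and 22 mm before rail_end; the rim is 49 mm below the wire's axis.
- carrier_ring (a point): Centre of the steel carrier ring, hanging loose on the wire, at first on the first leg. Outside 34 mm, hole 18 mm, 8 mm thick; its axis is its own y, lying along the wire; z up. Hanging, its centre is 6 mm below the wire's axis. A brass weight, 18 mm in diameter, reaches 30 mm below the centre. The ring can stand askew to the wire by about 45 degrees before it binds.
- carrier_tab (a point): Centre of the wooden grip tab on top of the ring, 29 mm above the ring's centre. Tab 16 mm along the ring's x (across the wire), 12 mm along the ring's y (along the wire), 26 mm high. Axes as the ring's. The whole carrier weighs about 80 g.
- pin_grip (a point): Centre of the round wooden grip of the locking pin, 18 mm in diameter and 45 mm long. Below it is a straight steel shaft 10 mm in diameter with a chamfered foot. The pin is 175 mm long, stands upright (z up), and this point is 152.5 mm above its foot. It weighs about 60 g.
- pin_tip (a point): Centre of the foot of the locking pin, at the lower end of the shaft.
- pin_block: Light wooden block, 60 by 60 by 40 mm, fixed to the worktop, with a hole 12 mm wide and 32 mm deep in the middle of its top in which the pin stands at the start. Origin: centre of the underside.
- gauge: Bystander: stepped beech gauge, 50 by 90 by 47 mm, loose. Origin: centre of the underside.
- tin_ferrule: Bystander: tin ferrule, 36 by 16 by 10 mm, lying loose on the board. Origin: centre of the underside.
- brush_handle: Bystander: black brush handle, 58 by 14 by 10 mm, lying loose on the board. Origin: centre of the underside.
Mind the look-alikes: they are no part of the job. There is more than one size of the part that bears carrier_ring; the job needs the larger.

How it is judged:
On the way, in this order (a step that is already met when the one before it is completed fails the run):
1. the carrier ring is at the far stop disc (horizontal distance between carrier_ring and rail_end below 0.012 m), for 0.2 s.
2. the pin is fully down in the tube, with the ring still at the stop (horizontal distance between carrier_ring and rail_end below 0.012 m and horizontal distance between pin_tip and tube_mouth below 0.006 m and z of pin_tip in the frame of tube_mouth below -0.03 m and angle between pin_tip's own z axis and vertical below 0.15 rad), for 0.2 s.
At the end, for the whole second after the job is handed in: The ring hangs at the far stop disc (centre within 12 mm of rail_end, horizontally; upright within 0.4 rad), the pin stands in the tube with its foot at least 30 mm below the rim, within 6 mm of the tube's axis and upright within 0.15 rad, and both are at rest (all of step 2 and angle between carrier_ring's own z axis and vertical below 0.4 rad and linear speed of each of carrier, pin below 0.03 m/s); the robot touches nothing.
It fails at once if the beech gauge is pushed more than 40 mm away (distance of gauge from where it was at the start of the episode above 0.04 m).
It fails at once if the tin ferrule is pushed more than 40 mm away (distance of tin_ferrule from where it was at the start of the episode above 0.04 m).
It fails at once if the brush handle is pushed more than 40 mm away (distance of brush_handle from where it was at the start of the episode above 0.04 m).
It also fails if it takes over 64 s, if anything falls off the work surface, if the arm or the gripper's body presses on something with over 40 N, if the wrist force passes 120 N, or if a joint passes its speed limit or range.

## Working session

There is one attempt and no reset: what is moved stays moved. The work goes in short steps, Python scripts to look and compute and a shell command to move; the robot and the scene stay as the last step left them, time stands still between calls to the robot, and variables do not carry over. Pictures are saved under pics/ and viewed, and the job is handed in when it is done.

```bash
ls; mkdir -p pics
cat > h.py <<'E'
import numpy as np, cv2
from workcell import readout, snapshot, boxes_of, pinpoint, manip
from scipy.spatial.transform import Rotation as R
def K(s):
    f=s["pixels"].shape[0]/2/np.tan(np.radians(s["vertical_fov"])/2); return f,s["cx"],s["cy"]
def pose(s,obs=None):
    if "pose" in s: return np.array(s["pose"])
    T=np.eye(4);T[:3,:3]=R.from_rotvec(obs["ee_rot"]).as_matrix();T[:3,3]=obs["eef_pos"]
    return T@np.array(s["T_tool_cam"])
def ray(s,P,u,v):
    f,cx,cy=K(s); d=P[:3,:3]@np.array([(u-cx)/f,(v-cy)/f,1]); return P[:3,3],d
def atz(s,P,u,v,z):
    o,d=ray(s,P,u,v); return o+d*(z-o[2])/d[2]
def proj(s,P,X):
    f,cx,cy=K(s); c=P[:3,:3].T@(np.array(X)-P[:3,3]); return np.array([cx+f*c[0]/c[2],cy+f*c[1]/c[2]])
def cloud(s,P):
    f,cx,cy=K(s); z=s["range_z"]; v,u=np.indices(z.shape); c=np.stack([(u-cx)/f*z,(v-cy)/f*z,z],-1)
    return c@P[:3,:3].T+P[:3,3]
def save(s,name,crop=None,k=1):
    im=s["pixels"][:,:,::-1]
    if crop: l,t,r,b=crop; im=im[t:b,l:r]
    if k!=1: im=cv2.resize(im,None,fx=k,fy=k,interpolation=cv2.INTER_CUBIC)
    cv2.imwrite("pics/"+name+".png",im)
E
python3 - <<'E'
from h import *
o=readout.get_obs(); print({k:np.round(v,3) for k,v in o.items()}, manip.grasp_offset)
import pickle
for n in ["scene","side"]:
    s=snapshot(n); save(s,n+"0"); pickle.dump(s,open(n+"0.pkl","wb"))
    P=pose(s); print(n,np.round(P,3).tolist(),K(s))
    for t in ["rail_base","rail_corner1","rail_corner2","rail_end","tube_mouth","carrier_ring","carrier_tab","pin_grip","pin_tip","pin_block","gauge"]:
        print(t,[(np.round(r["point"]).tolist(),round(r["score"],2)) for r in pinpoint(s,t)][:4])
E
```

```text
pics
{'time_s': np.float64(0.0), 'joint_pos': array([ 1.23 ,  0.312,  0.014,  1.513, -0.004,  1.319, -0.027]), 'qvel': array([-0.   ,  0.001,  0.001, -0.001,  0.001,  0.   ,  0.001]), 'effort': array([ 0.0000e+00, -3.7992e+01,  1.4600e-01, -2.3059e+01,  1.2000e-02,
        1.4000e-02,  0.0000e+00]), 'eef_pos': array([ 0.162, -0.525,  0.23 ]), 'ee_rot': array([-3.104e+00, -4.670e-01,  1.000e-03]), 'ft_force': array([ 0.655,  0.535, -1.102]), 'moment': array([-0.038, -0.013, -0.013]), 'grip_width': np.float64(0.086)} 0.0187
scene [[-0.875, -0.248, 0.417, 0.041], [-0.484, 0.406, -0.775, 0.891], [0.023, -0.88, -0.475, 0.611], [0.0, 0.0, 0.0, 1.0]] (np.float64(477.4218456735915), 254.03163655128327, 196.76038517289996)
rail_base [([231.0, 247.0], 0.81)]
rail_corner1 [([206.0, 202.0], 0.69), ([249.0, 210.0], 0.58), ([240.0, 217.0], 0.35)]
rail_corner2 [([206.0, 202.0], 0.69), ([249.0, 210.0], 0.58), ([240.0, 217.0], 0.35)]
rail_end [([217.0, 187.0], 0.97), ([228.0, 248.0], 0.56)]
tube_mouth [([220.0, 207.0], 0.76)]
carrier_ring [([243.0, 229.0], 0.81), ([297.0, 256.0], 0.66), ([216.0, 186.
[... 282 characters left out ...]
, 0.257], [-0.326, -0.426, 0.844, -0.636], [-0.011, -0.891, -0.454, 0.508], [0.0, 0.0, 0.0, 1.0]] (np.float64(385.7752294146682), 252.894204887129, 194.6257127317455)
rail_base [([254.0, 227.0], 0.88), ([345.0, 284.0], 0.23)]
rail_corner1 [([267.0, 184.0], 0.88), ([230.0, 196.0], 0.67)]
rail_corner2 [([267.0, 184.0], 0.88), ([230.0, 196.0], 0.67)]
rail_end [([294.0, 200.0], 0.72)]
tube_mouth [([283.0, 216.0], 0.85)]
carrier_ring [([184.0, 238.0], 0.55), ([221.0, 189.0], 0.46), ([283.0, 219.0], 0.28)]
carrier_tab [([216.0, 176.0], 0.66), ([188.0, 233.0], 0.47)]
pin_grip [([349.0, 213.0], 0.82)]
pin_tip []
pin_block [([344.0, 285.0], 0.91)]
gauge [([260.0, 305.0], 0.7), ([232.0, 197.0], 0.31)]
```

Run:
```python
from h import *
import pickle
a=pickle.load(open("scene0.pkl","rb"));save(a,"sc1",(140,90,360,310),2.7)
a=pickle.load(open("side0.pkl","rb"));save(a,"si1",(150,120,400,320),2.8)
```

```text
(no output)
```

View pics/scene0.png

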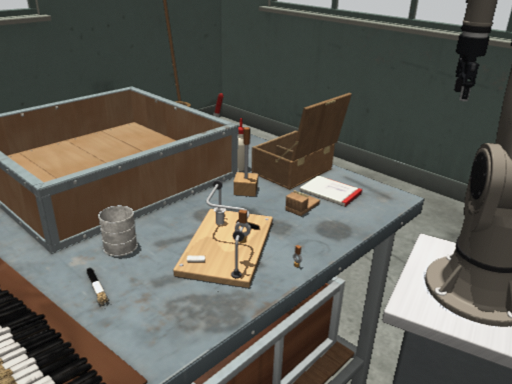

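View pics/side0.png

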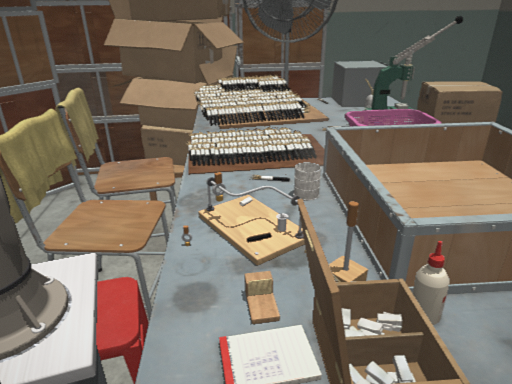

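```bash
sleep 0
```

```text
(no output)
```

View pics/sc1.png

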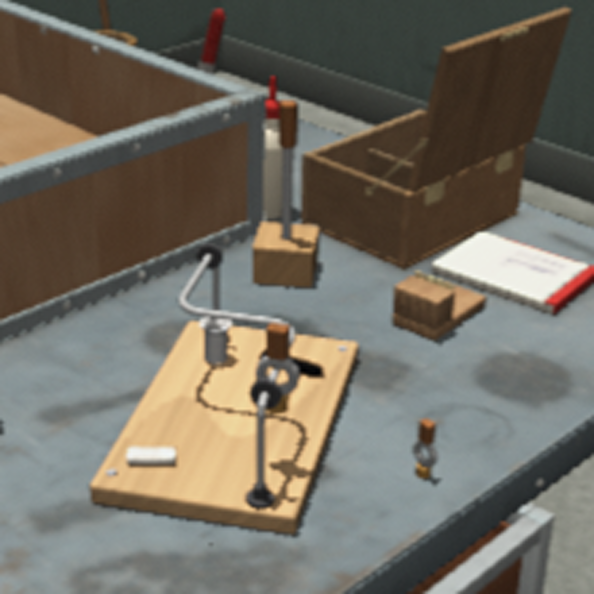

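View pics/si1.png

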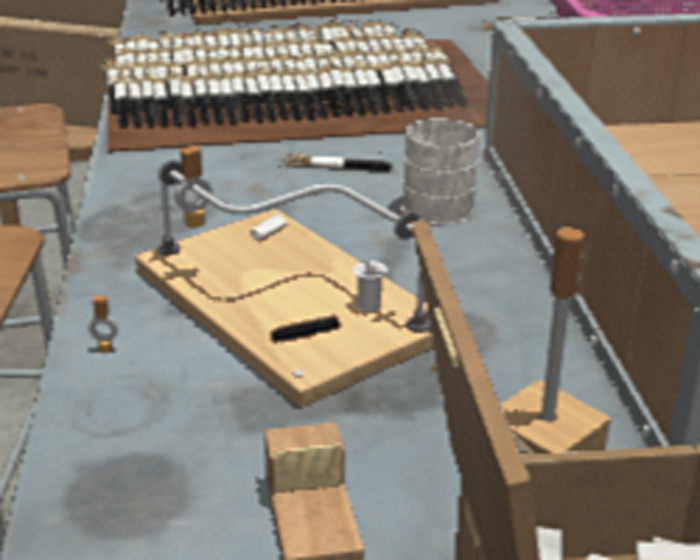

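The real carrier is the one on the wire (scene ~(243,229), tab (242,215)). The smaller look-alike stands on the bench at scene (297,256). Next I'll measure the board pose.

Run:
```python
from h import *
import pickle
for n,c in [("scene",(100,170,300,300)),("side",(190,170,330,270))]:
    s=pickle.load(open(n+"0.pkl","rb")); P=pose(s); C=cloud(s,P); l,t,r,b=c
    m=np.zeros(C.shape[:2],bool); m[t:b,l:r]=1
    m&=(C[...,2]>0.012)&(C[...,2]<0.025)&(s["range_z"]>0)
    nn,lab,st,cen=cv2.connectedComponentsWithStats(m.astype(np.uint8)); i=1+np.argmax(st[1:,4])
    pts=C[lab==i]; print(n,len(pts),pts.mean(0), cv2.minAreaRect((pts[:,:2]*1000).astype(np.float32)))
    # high points wire z .1
    m=np.zeros(C.shape[:2],bool); m[t:b,l:r]=1
    m&=(C[...,2]>0.095)&(C[...,2]<0.112); p=C[m]
    print("hi",len(p)); print(np.round(p[::max(1,len(p)//25)],3).tolist())
    for nm,u in dict(near=None).items(): pass
s=pickle.load(open("scene0.pkl","rb"));P=pose(s)
print("far",atz(s,P,217,187,.103),"tube",atz(s,P,220,208,.054))
print("pin grip",[atz(s,P,247,134,z) for z in(.16,)], "blocktop",atz(s,P,246,181,.04))
s=pickle.load(open("side0.pkl","rb"));P=pose(s)
print("far",atz(s,P,294,200,.103),"tube",atz(s,P,283,216,.054),"grip",atz(s,P,352.5,214,.1605))
print("near disc",atz(s,P,211,181,.103))
```

```text
scene 4144 [0.50419101 0.15880052 0.01819066] ((513.16552734375, 133.2238006591797), (159.94656372070312, 265.22003173828125), 16.741979598999023)
hi 823
[[0.758, 0.086, 0.111], [0.749, 0.056, 0.099], [0.754, 0.084, 0.104], [0.762, 0.111, 0.107], [0.769, 0.138, 0.111], [0.763, 0.108, 0.098], [0.77, 0.134, 0.102], [0.782, 0.174, 0.11], [0.784, 0.163, 0.103], [0.779, 0.165, 0.102], [0.776, 0.165, 0.1], [0.776, 0.166, 0.098], [0.583, 0.075, 0.108], [0.79, 0.213, 0.107], [0.785, 0.192, 0.096], [0.792, 0.225, 0.102], [0.564, 0.127, 0.106], [0.53, 0.14, 0.107], [0.517, 0.137, 0.104], [0.48, 0.124, 0.107], [0.454, 0.189, 0.109], [0.445, 0.188, 0.106], [0.46, 0.19, 0.096], [0.444, 0.221, 0.108], [0.427, 0.216, 0.107], [0.432, 0.218, 0.099]]
side 3536 [0.50565871 0.11443296 0.02021447] ((512.8106079101562, 131.50933837890625), (161.5596466064453, 261.6590881347656), 16.903579711914062)
hi 332
[[0.44, 0.216, 0.111], [0.439, 0.212, 0.108], [0.43, 0.21, 0.105], [0.449, 0.18, 0.112], [0.453, 0.181, 0.108], [0.458, 0.18, 0.105], [0.431, 0.181, 0.107], [0.533, 0.139, 0.109], [0.563, 0.132, 0.107], [0.461, 0.182, 0.098], [0.567, 0.121, 0.108], [0.522, 0.136, 0.107], [0.434, 0.175, 0.101], [0.522, 0.13, 0.107], [0.454, 0.145, 0.109], [0.572, 0.105, 0.107], [0.501, 0.125, 0.108], [0.46, 0.135, 0.108], [0.573, 0.1, 0.104], [0.474, 0.124, 0.108], [0.58, 0.081, 0.109], [0.576, 0.084, 0.106], [0.582, 0.07, 0.107], [0.589, 0.052, 0.109], [0.587, 0.048, 0.106], [0.592, 0.052, 0.099]]
far [0.58358865 0.06542143 0.103     ] tube [0.5714286  0.07253331 0.054     ]
pin grip [array([ 0.6210242 , -0.13868095,  0.16      ])] blocktop [ 0.60386123 -0.10712959  0.04      ]
far [0.58990203 0.0589778  0.103     ] tube [0.57296087 0.07901419 0.054     ] grip [ 0.61855    -0.12520171  0.1605    ]
near disc [0.43852828 0.22286893 0.103     ]
```

Run:
```python
from h import *
import pickle
from scipy.optimize import least_squares
# wire axis polyline in board frame
a=np.linspace(0,np.pi/2,10)
c1=np.c_[-28-22*np.cos(a),22-22*np.sin(a)]; c2=np.c_[28+22*np.sin(a),-22+22*np.cos(a)]
W=np.r_[[[-50,100]],c1,c2,[[50,-95]]]/1000
def dist(p):
    best=None
    for A,B in zip(W[:-1],W[1:]):
        t=np.clip(((p-A)@(B-A))/((B-A)@(B-A)),0,1); d=p-A-t[:,None]*(B-A); 
        best=d if best is None else np.where((np.linalg.norm(d,axis=1)<np.linalg.norm(best,axis=1))[:,None],d,best)
    return best
cl={}
for n in("scene","side"):
    s=pickle.load(open(n+"0.pkl","rb")); C=cloud(s,pose(s)).reshape(-1,3); cl[n]=C[s["range_z"].ravel()>0]
def fit(P3):
    def f(q):
        c,s=np.cos(q[2]),np.sin(q[2]); return (dist((P3-q[:2])@np.array([[c,-s],[s,c]]))*1000).ravel()
    return least_squares(f,[.513,.132,np.radians(16.8)],x_scale=[.01,.01,.1],loss="soft_l1",f_scale=2.)
def sel(C):
    q=[.513,.132,np.radians(16.8)];c,s=np.cos(q[2]),np.sin(q[2]); L=(C[:,:2]-q[:2])@np.array([[c,-s],[s,c]])
    k=(C[:,2]>.1)&(C[:,2]<.111)&(np.linalg.norm(dist(L),axis=1)<.012)&(abs(L[:,1])<.09)&~((L[:,0]<-.02)&(L[:,1]>.035))
    return C[k][:,:2]
for n in cl:
    p=sel(cl[n]); r=fit(p); print(n,len(p),r.x[:2],np.degrees(r.x[2]))
p=np.r_[sel(cl["scene"]),sel(cl["side"])]; r=fit(p); q=r.x; print(q[:2],np.degrees(q[2]))
c,s=np.cos(q[2]),np.sin(q[2]); 
def B(x,y): return np.round([q[0]+c*x-s*y,q[1]+s*x+c*y],4)
print("c1",B(-.05,0),"c2",B(.05,0),"end",B(.05,-.091),"tube",B(.037,-.069),"near",B(-.05,.1))
# carrier points
for n in cl:
    C=cl[n]; L=(C[:,:2]-q[:2])@np.array([[c,-s],[s,c]])
    k=(abs(L[:,0]+.05)<.025)&(L[:,1]>.02)&(L[:,1]<.1)&(C[:,2]>.118)&(C[:,2]<.16)
    print(n,"tab",k.sum(),L[k].min(0),L[k].max(0),np.median(L[k],0),C[k,2].max())
    k=(np.hypot(C[:,0]-.615,C[:,1]+.13)<.03)&(C[:,2]>.14)&(C[:,2]<.2); print("pin",k.sum(),C[k].mean(0),C[k].min(0),C[k].max(0))
    k=(np.hypot(C[:,0]-.615,C[:,1]+.13)<.06)&(C[:,2]>.035)&(C[:,2]<.045); print("block",k.sum(),cv2.minAreaRect((C[k,:2]*1000).astype(np.float32)))
    k=(np.hypot(C[:,0]-.615,C[:,1]+.13)<.03)&(C[:,2]>.05)&(C[:,2]<.13); print("shaft",k.sum(),C[k].mean(0))
# height map
H=np.zeros((100,130))
for C in cl.values():
    i=((.95-C[:,0])*100).astype(int); j=((.6-C[:,1])*100).astype(int)
    k=(i>=0)&(i<100)&(j>=0)&(j<130)&(C[:,2]<.8); np.maximum.at(H,(i[k],j[k]),C[k,2])
H8=np.clip(H/.4*255,0,255).astype(np.uint8); im=cv2.applyColorMap(cv2.resize(H8,None,fx=6,fy=6,interpolation=0),cv2.COLORMAP_JET)
for x in range(0,10): cv2.putText(im,f"x.{x}",(0,int((.95-x/10)*600)),0,.4,(255,255,255))
for y in range(-6,7,2): cv2.putText(im,f"y{y/10}",(int((.6-y/10)*600),595),0,.4,(255,255,255))
cv2.imwrite("pics/h.png",im)
```

```text
scene 162 [0.51164668 0.13417074] 17.270201173833424
side 177 [0.51218319 0.13082985] 16.527468604499145
[0.51161795 0.13252513] 17.156930038955096
c1 [0.4638 0.1178] c2 [0.5594 0.1473] end [0.5862 0.0603] tube [0.5673 0.0775] near [0.4343 0.2133]
scene tab 104 [-0.05571231  0.06063348] [-0.03986851  0.07465369] [-0.04856092  0.07088189] 0.14093365148960557
pin 116 [ 0.61204203 -0.12277661  0.16380904] [ 0.60378332 -0.13346905  0.14041802] [ 0.62187825 -0.11454044  0.18510752]
block 244 ((614.5518188476562, -126.18587493896484), (60.14562225341797, 65.54045867919922), 20.423168182373047)
shaft 105 [ 0.61369994 -0.12502446  0.09121088]
side tab 81 [-0.05719874  0.05831233] [-0.03978097  0.07253025] [-0.05112295  0.0615435 ] 0.14220467742104176
pin 253 [ 0.6114604  -0.13209116  0.16643085] [ 0.60483817 -0.13767889  0.14151243] [ 0.62249363 -0.1194105   0.18642246]
block 592 ((614.3978881835938, -127.3802490234375), (62.18466567993164, 61.93971252441406), 22.681468963623047)
shaft 196 [ 0.61269963 -0.13031781  0.09125886]
```

View pics/h.png

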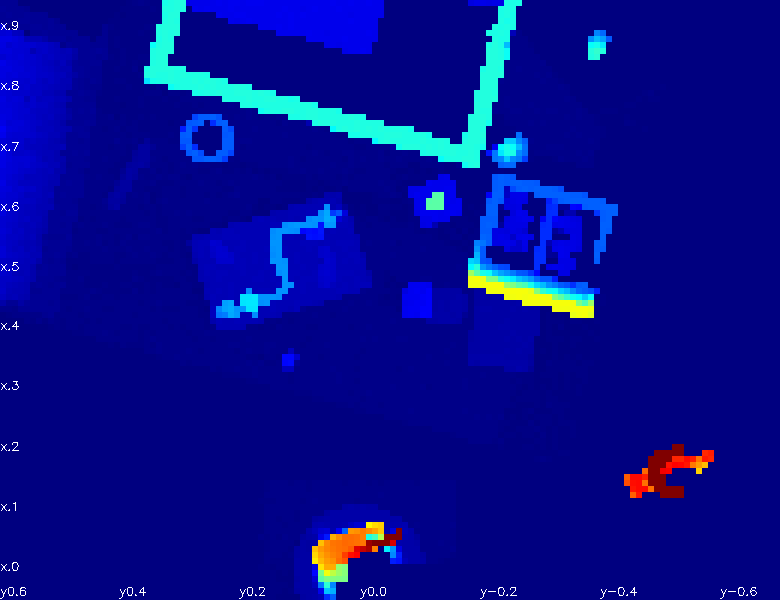

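```bash
cat > rel.py <<'E'
import sys,json
from h import *
# python3 rel.py x y z yaw(deg of tool x, world) ... prints shift/turn in tool frame from current measured pose
o=readout.get_obs(); M=R.from_rotvec(o["ee_rot"]).as_matrix()
yaw=np.degrees(np.arctan2(M[1,0],M[0,0]))
print("now",np.round(o["eef_pos"],4),"yaw",round(yaw,2),"tilt",np.round(np.degrees(np.arccos(-M[2,2])),2),"F",np.round(o["ft_force"],1),"w",round(float(o["grip_width"]),4),"t",round(float(o["time_s"]),2),"q",np.round(o["joint_pos"],2))
a=list(map(float,sys.argv[1:]))
for i in range(0,len(a),4):
    d=M.T@(np.array(a[i:i+3])-o["eef_pos"]); print(np.round(d*1000,1), "turn",round(-((a[i+3]-yaw+180)%360-180),2))
E
python3 rel.py .33 -.22 .33 17 .4458 .1813 .24 107
```

```text
now [ 0.1619 -0.5256  0.2313] yaw 17.12 tilt 0.0 F [-0.4  0.1 -1. ] w 0.0852 t 1.2 q [ 1.23  0.31  0.01  1.51 -0.    1.32 -0.03]
[ 250.6 -242.6  -98.7] turn 0.12
[ 479.4 -592.    -8.7] turn -89.88
```

```bash
python3 -m handwheel '[1,25,-25,-45,0, 1,60,-58,-90,0, 1,95,-92,-98,-8, 1,130,-126,-98,-16, 1,165,-160,-98,-24, 1,200,-194,-98,-32, 1,235,-228,-98,-40, 1,265,-265,-98,-48, 1,295,-305,-98,-56, 1,322,-348,-95,-64, 1,350,-390,-90,-72, 1,378,-433,-80,-80, 1,405,-476,-65,-86, 1,432,-519,-45,-90, 1,459,-560,-25,-90, 1,479,-592,-9,-90, 1,479,-592,-9,-90, 1,479,-592,-9,-90]' 40; python3 rel.py .4458 .1813 .24 107
```

```text
time_s: 3.0
eef_pos: [0.4442, 0.1842, 0.2391]
ee_rot: [-1.856, -2.53, 0.0]
ft_force: [0.2, -0.1, 0.4]
grip_width: 0.0855
now [0.4442 0.1842 0.2391] yaw 107.49 tilt 0.2 F [ 0.2 -0.1  0.4] w 0.0855 t 3.0 q [ 0.25  0.25 -0.82  1.65  0.19  1.32 -0.3 ]
[-3.3  0.7 -0.9] turn 0.49
```

Run:
```python
from h import *
o=readout.get_obs(); s=snapshot("wrist"); P=pose(s,o); save(s,"w1",k=1.5)
import pickle; pickle.dump((s,o),open("w1.pkl","wb"))
print(K(s))
for t in ["carrier_tab","carrier_ring","rail_corner1","rail_corner2","rail_end","tube_mouth"]: print(t,[(np.round(r["point"],1).tolist(),round(r["score"],2)) for r in pinpoint(s,t)][:3])
for n,X in dict(tab=(.4458,.1813,.139),near=(.4343,.2133,.103),mid=(.5116,.1325,.103),end=(.5862,.0603,.103),tube=(.5673,.0775,.054)).items(): print(n,proj(s,P,X))
```

```text
(np.float64(308.59746991553186), 256.1938168289634, 194.64662175662133)
carrier_tab [([161.8, 203.3], 0.81)]
carrier_ring [([260.5, 189.1], 0.81), ([167.4, 197.6], 0.54)]
rail_corner1 [([254.1, 250.5], 0.98), ([356.2, 250.6], 0.77)]
rail_corner2 [([254.1, 250.5], 0.98), ([356.2, 250.6], 0.77)]
rail_end [([349.0, 329.1], 0.57)]
tube_mouth [([327.5, 287.7], 0.65)]
tab [257.17281366 200.26429693]
near [255.66313054 152.53282182]
mid [305.4851988  253.22347362]
end [347.69042535 330.16081984]
tube [327.11166641 286.44031325]
```

View pics/w1.png

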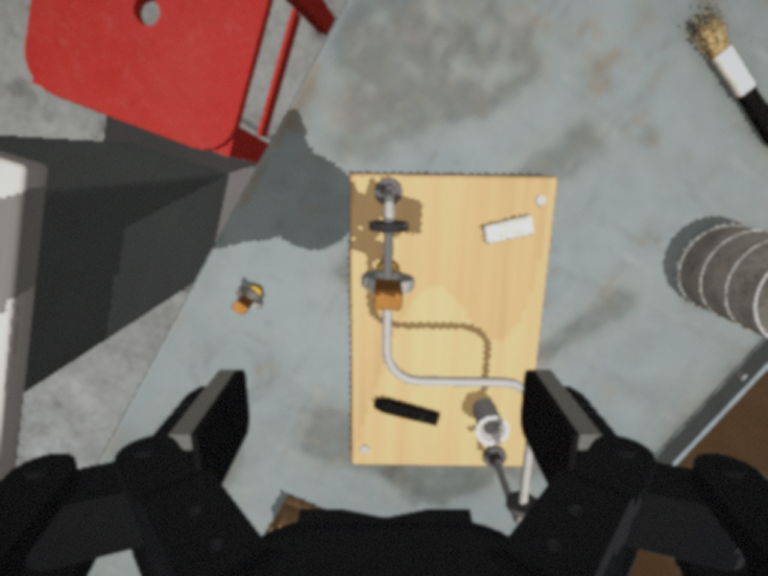

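Run:
```python
from h import *
import pickle
s,o=pickle.load(open("w1.pkl","rb")); P=pose(s,o); C=cloud(s,P)
q=[.5116,.1325,np.radians(17.0)]; c,sn=np.cos(q[2]),np.sin(q[2])
L=(C[...,:2]-q[:2])@np.array([[c,-sn],[sn,c]])*1000; Z=C[...,2]*1000
ok=s["range_z"]>0
def st(n,k): 
    k&=ok; print(n,k.sum(), np.round(np.median(L[k],0),1) if k.sum() else "", np.round(L[k].min(0),1),np.round(L[k].max(0),1),np.round(np.median(Z[k]),1))
w=(Z>100)&(Z<110)
st("leg1",w&(abs(L[...,0]+50)<12)&(L[...,1]>30)&(L[...,1]<48))
st("leg2",w&(abs(L[...,0])<20)&(abs(L[...,1])<12))
st("leg3",w&(abs(L[...,0]-50)<12)&(L[...,1]<-30)&(L[...,1]>-80))
st("tab",(Z>134)&(Z<146)&(abs(L[...,0]+50)<20)&(L[...,1]>40)&(L[...,1]<90))
st("board",(Z>12)&(Z<24)&(abs(L[...,0])<95)&(abs(L[...,1])<145))
st("tube",(Z>50)&(Z<58)&(abs(L[...,0]-37)<25)&(abs(L[...,1]+69)<25))
st("near disc",(Z>95)&(Z<117)&(abs(L[...,0]+50)<18)&(L[...,1]<112)&(L[...,1]>90))
```

```text
leg1 115 [-47.7  39.9] [-50.5  30.3] [-44.7  47.9] 104.8
leg2 243 [0.1 0.7] [-19.6  -2.4] [19.8  2.7] 104.9
leg3 149 [ 50.4 -63.8] [ 48.3 -79.8] [ 54.3 -46.9] 105.0
tab 273 [-47.9  66.9] [-55.5  60.2] [-39.6  72.4] 138.2
board 20700 [ 3.5 20.1] [ -78.1 -131.1] [ 82.9 129.8] 17.5
tube 236 [ 39.8 -72.7] [ 25.  -83.5] [ 51.9 -56.2] 52.9
near disc 315 [-47.4 102.9] [-59.   90.4] [-35.5 111.9] 107.0
```

```bash
python3 rel.py .4464 .1826 .115 106.6
```

```text
now [0.4459 0.1798 0.2409] yaw 106.96 tilt 0.09 F [-0.3  0.2  0.3] w 0.0853 t 3.35 q [ 0.26  0.25 -0.82  1.65  0.19  1.32 -0.3 ]
[  2.7   1.1 125.9] turn 0.36
```

```bash
python3 -m handwheel '[1,1,0.5,20,0, 1,2,1,45,0, 1,2.5,1,70,0, 1,2.5,1,95,0, 1,2.5,1,112,0, 1,2.5,1,124,0, 1,2.5,1,125,0, 1,2.5,1,125,0]'; python3 rel.py .4464 .1826 .115 106.6
python3 - <<'E'
from h import *
o=readout.get_obs(); s=snapshot("wrist"); save(s,"w2",k=1.5); P=pose(s,o)
o=readout.get_obs(); print(o["eef_pos"])
C=cloud(s,P)
q=[.5126,.1330,np.radians(16.6)]; c,sn=np.cos(q[2]),np.sin(q[2])
L=(C[...,:2]-q[:2])@np.array([[c,-sn],[sn,c]])*1000; Z=C[...,2]*1000
ok=s["range_z"]>0
def st(n,k): 
    k&=ok; print(n,k.sum(), np.round(np.median(L[k],0),1) if k.sum() else "", np.round(L[k].min(0),1),np.round(L[k].max(0),1),np.round(np.median(Z[k]),1))
w=(Z>100)&(Z<110)
st("leg1",w&(abs(L[...,0]+50)<12)&(L[...,1]>30)&(L[...,1]<48))
st("leg2",w&(abs(L[...,0])<20)&(abs(L[...,1])<12))
st("leg3",w&(abs(L[...,0]-50)<12)&(L[...,1]<-30)&(L[...,1]>-80))
st("tab",(Z>134)&(Z<146)&(abs(L[...,0]+50)<20)&(L[...,1]>40)&(L[...,1]<90))
E
python3 rel.py
```

```text
time_s: 4.15
eef_pos: [0.4461, 0.1838, 0.1158]
ee_rot: [1.866, 2.526, 0.001]
ft_force: [0.3, 0.1, -0.5]
grip_width: 0.0855
now [0.4461 0.1838 0.1158] yaw 107.09 tilt 0.05 F [ 0.3  0.1 -0.5] w 0.0855 t 4.15 q [ 0.19  0.38 -0.78  1.84  0.3   1.05 -0.4 ]
[-1.2 -0.1  0.8] turn 0.49
[0.44643112 0.18403586 0.11624831]
leg1 118 [-49.5  34.2] [-51.9  30.3] [-46.6  38.1] 105.1
leg2 328 [-2.7  1.2] [-13.5  -2.8] [9.  3.7] 104.5
now [0.4464 0.184  0.1162] yaw 107.09 tilt 0.11 F [-0.1 -0.1  0.4] w 0.0857 t 4.2 q [ 0.19  0.38 -0.78  1.84  0.3   1.05 -0.4 ]Traceback (most recent call last):
  File "<stdin>", line 13, in <module>
  File "<stdin>", line 9, in st
    return umr_minimum(a, axis, None, out, keepdims, initial, where)
ValueError: zero-size array to reduction operation minimum which has no identity
```

View pics/w2.png

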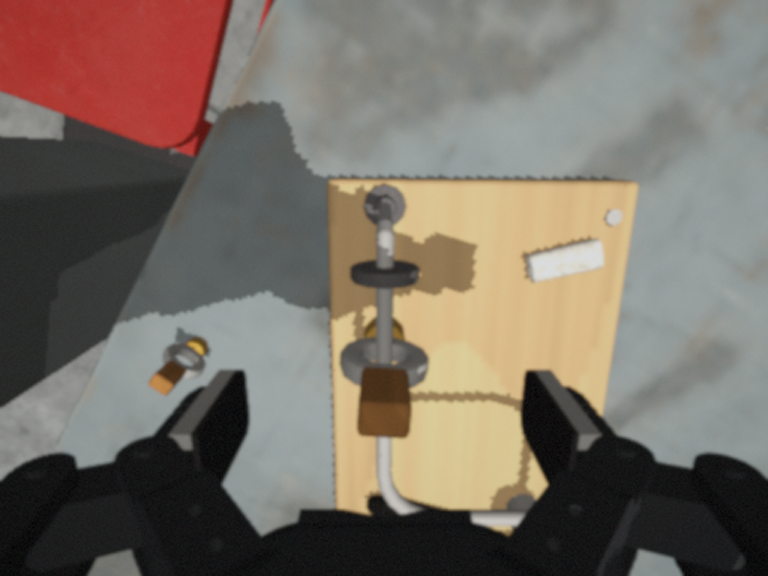

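The picture shows the carrier tab at (384,402), centred between the open fingers. The smaller look-alike is at (180,360) and clear of them. I'll close the gripper now.

```bash
python3 -m handwheel '[-1,0,0,0,0, -1,0,0,0,0, -1,0,0,0,0, -1,0,0,0,0, -1,0,0,0,0, -1,0,0,0,0, -1,0,0,0,0, -1,0,0,0,0]' 40; python3 rel.py .4464 .1826 .115 106.6
python3 - <<'E'
from h import *
s=snapshot("wrist"); save(s,"w3",k=1.5)
E
```

```text
time_s: 5.0
eef_pos: [0.4457, 0.1839, 0.1155]
ee_rot: [1.866, 2.527, 0.0]
ft_force: [0.1, -0.4, 2.5]
grip_width: 0.0151
now [0.4457 0.1839 0.1155] yaw 107.12 tilt 0.02 F [ 0.1 -0.4  2.5] w 0.0151 t 5.0 q [ 0.19  0.38 -0.78  1.84  0.3   1.05 -0.4 ]
[-1.4  0.2  0.5] turn 0.52
```

View pics/w3.png

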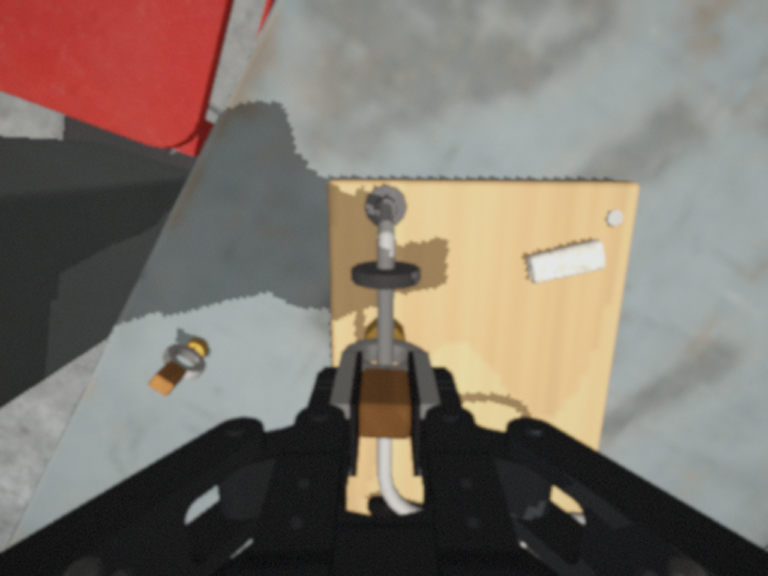

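Held at 15.1 mm opening. I'll lift 5 mm so the wire runs free in the hole, then follow the first leg and corner.

```bash
python3 -m handwheel '[-1,0,0,-2,0, -1,0,0,-5,0, -1,-8,0,-5,0, -1,-16,0,-5,0, -1,-24,0,-5,0, -1,-32,0,-5,0, -1,-39,0,-5,0, -1,-45,0,-5,0, -1,-47.9,0.2,-5,-7.5, -1,-50.7,0.7,-5,-15, -1,-53.4,1.7,-5,-22.5, -1,-56,2.9,-5,-30, -1,-58.4,4.5,-5,-37.5, -1,-60.6,6.4,-5,-45, -1,-60.6,6.4,-5,-45]'; python3 rel.py
```

```text
time_s: 6.55
eef_pos: [0.47, 0.1273, 0.1201]
ee_rot: [-0.758, -3.048, -0.001]
ft_force: [-1.1, 0.2, -0.8]
grip_width: 0.0151
now [0.47   0.1273 0.1201] yaw 152.06 tilt 0.03 F [-1.1  0.2 -0.8] w 0.0151 t 6.55 q [ 0.42  0.43 -0.93  1.82  0.39  1.09  0.43]
```

```bash
cat > brel.py <<'E'
import sys
from h import *
q=[.5126,.1330,np.radians(16.6)]
# args: z then triplets bx by(mm) yawoff(deg world rel. to leg1 grasp)
o=readout.get_obs(); M=R.from_rotvec(o["ee_rot"]).as_matrix(); yaw=np.degrees(np.arctan2(M[1,0],M[0,0]))
c,s=np.cos(q[2]),np.sin(q[2]); a=list(map(float,sys.argv[1:])); z=a[0]
d=o["eef_pos"][:2]-q[:2]; print("now local",np.round([ (c*d[0]+s*d[1])*1e3,(-s*d[0]+c*d[1])*1e3],1),"yaw",yaw-106.8, "z",o["eef_pos"][2],"F",np.round(o["ft_force"],1))
for i in range(1,len(a),3):
    x,y=a[i]/1e3,a[i+1]/1e3
    D=M.T@(np.array([q[0]+c*x-s*y,q[1]+s*x+c*y,z])-o["eef_pos"]); print(a[i:i+3],np.round(D*1000,1),round(-((a[i+2]+106.8-yaw+180)%360-180),1))
E
python3 brel.py .120 -41.4 4.6 52.5 -39 3 60 -36.4 1.7 67.5 -33.7 .7 75 -30.9 .2 82.5 -28 0 90 28 0 90 33.7 -.7 75 39 -3 60 43.6 -6.4 45
```

```text
now local [-42.5   6.7] yaw 45.26246884861568 z 0.12014399784995962 F [-1.1  0.2 -0.8]
[-41.4, 4.6, 52.5] [-2.2 -0.7  0.1] -7.2
[-39.0, 3.0, 60.0] [-5.1 -0.2  0.1] -14.7
[-36.4, 1.7, 67.5] [-7.8  0.7  0.1] -22.2
[-33.7, 0.7, 75.0] [-10.5   1.9   0.1] -29.7
[-30.9, 0.2, 82.5] [-12.8   3.5   0.1] -37.2
[-28.0, 0.0, 90.0] [-15.    5.4   0.1] -44.7
[28.0, 0.0, 90.0] [-54.9  44.7   0.1] -44.7
[33.7, -0.7, 75.0] [-59.5  48.2   0.1] -29.7
[39.0, -3.0, 60.0] [-64.9  50.3   0.1] -14.7
[43.6, -6.4, 45.0] [-70.5  51.1   0.1] 0.3
```

```bash
python3 -m handwheel '[-1,-2.2,-0.7,0,-7.2, -1,-5.1,-0.2,0,-14.7, -1,-7.8,0.7,0,-22.2, -1,-10.5,1.9,0,-29.7, -1,-12.8,3.5,0,-37.2, -1,-15,5.4,0,-44.7, -1,-20.7,11,0,-44.7, -1,-26.4,16.6,0,-44.7, -1,-32.1,22.2,0,-44.7, -1,-37.8,27.8,0,-44.7, -1,-43.5,33.4,0,-44.7, -1,-49.2,39,0,-44.7, -1,-52,42,0,-44.7, -1,-52,42,0,-44.7]'; python3 rel.py
python3 - <<'E'
from h import *
s=snapshot("wrist"); save(s,"w4",k=1.5)
E
python3 brel.py .12 24 0 90 28 0 90 30.9 -.2 82.5 33.7 -.7 75 36.4 -1.7 67.5 39 -3 60 41.4 -4.6 52.5 43.6 -6.4 45 45.4 -8.6 37.5 47 -11 30 48.3 -13.6 22.5 49.3 -16.3 15 49.8 -19.1 7.5 50 -22 0 50 -40 0
```

```text
time_s: 7.95
eef_pos: [0.5357, 0.141, 0.1202]
ee_rot: [-0.459, 3.108, 0.001]
ft_force: [0.3, 0.0, -0.2]
grip_width: 0.0149
now [0.5357 0.141  0.1202] yaw -163.19 tilt 0.03 F [ 0.3  0.  -0.2] w 0.0149 t 7.95 q [ 0.42  0.63 -1.05  1.64  0.58  1.21  1.11]
now local [23.9  1.1] yaw -269.9763107953015 z 0.12018363494897674 F [ 0.1  0.1 -1.7]
[24.0, 0.0, 90.0] [-0.1 -1.1  0.2] 0.0
[28.0, 0.0, 90.0] [-4.1 -1.1  0.2] 0.0
[30.9, -0.2, 82.5] [-7.  -1.3  0.2] 7.5
[33.7, -0.7, 75.0] [-9.8 -1.8  0.2] 15.0
[36.4, -1.7, 67.5] [-12.5  -2.8   0.2] 22.5
[39.0, -3.0, 60.0] [-15.1  -4.1   0.2] 30.0
[41.4, -4.6, 52.5] [-17.5  -5.7   0.2] 37.5
[43.6, -6.4, 45.0] [-19.7  -7.5   0.2] 45.0
[45.4, -8.6, 37.5] [-21.5  -9.7   0.2] 52.5
[47.0, -11.0, 30.0] [-23.1 -12.1   0.2] 60.0
[48.3, -13.6, 22.5] [-24.4 -14.8   0.2] 67.5
[49.3, -16.3, 15.0] [-25.4 -17.5   0.2] 75.0
[49.8, -19.1, 7.5] [-25.9 -20.3   0.2] 82.5
[50.0, -22.0, 0.0] [-26.1 -23.2   0.2] 90.0
[50.0, -40.0, 0.0] [-26.  -41.2   0.2] 90.0
```

View pics/w4.png

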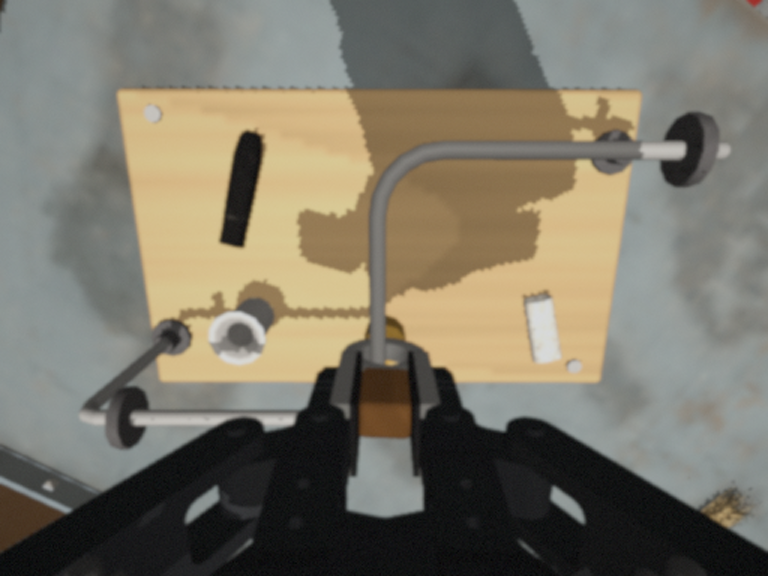

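```bash
python3 -m handwheel '[-1,-2,-1.1,0,0, -1,-4.1,-1.1,0,0, -1,-7,-1.3,0,7.5, -1,-9.8,-1.8,0,15, -1,-12.5,-2.8,0,22.5, -1,-15.1,-4.1,0,30, -1,-17.5,-5.7,0,37.5, -1,-19.7,-7.5,0,45, -1,-21.5,-9.7,0,52.5, -1,-23.1,-12.1,0,60, -1,-24.4,-14.8,0,67.5, -1,-25.4,-17.5,0,75, -1,-25.9,-20.3,0,82.5, -1,-26.1,-23.2,0,90, -1,-26,-32,0,90, -1,-26,-41,0,90, -1,-26,-41,0,90]'
python3 - <<'E'
from h import *
s=snapshot("wrist"); save(s,"w5",k=1.5)
E
python3 brel.py .12 50 -60 0 50 -80 0 50 -90 0
```

```text
time_s: 9.7
eef_pos: [0.5727, 0.106, 0.12]
ee_rot: [1.874, 2.52, -0.002]
ft_force: [-0.4, -0.9, -0.8]
grip_width: 0.0156
now local [ 49.9 -41.8] yaw -0.04816804145153242 z 0.12003414180014647 F [-0.1  0.4 -0.7]
[50.0, -60.0, 0.0] [-18.2   0.1   0. ] -0.0
[50.0, -80.0, 0.0] [-38.2   0.    0.1] -0.0
[50.0, -90.0, 0.0] [-48.2   0.    0.1] -0.0
```

View pics/w5.png

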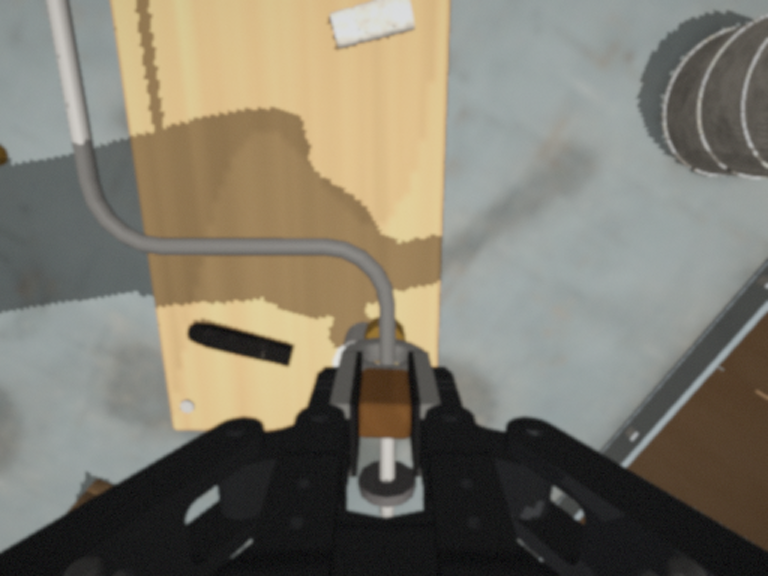

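```bash
python3 -m handwheel '[-1,-10,0,0,0, -1,-20,0,0,0, -1,-30,0,0,0, -1,-38,0,0,0, -1,-43,0,0,0, -1,-46,0,0,0, -1,-47,0,0,0, -1,-47,0,0,0]'
python3 - <<'E'
from h import *
s=snapshot("wrist"); save(s,"w6",k=1.5)
E
python3 brel.py .12 50 -90 0
```

```text
time_s: 10.55
eef_pos: [0.5855, 0.0642, 0.1203]
ee_rot: [-1.872, -2.523, -0.0]
ft_force: [-0.4, 0.4, -0.8]
grip_width: 0.0155
now local [ 50.2 -86.5] yaw 0.06800512153554905 z 0.1203298294579562 F [-0.6  0.6 -1.9]
[50.0, -90.0, 0.0] [-3.5 -0.2  0.3] 0.1
```

View pics/w6.png

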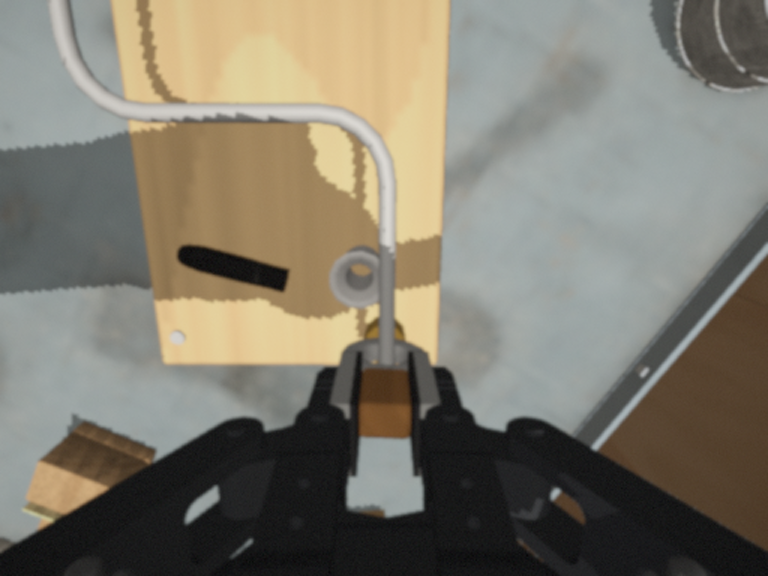

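```bash
python3 -m handwheel '[-1,-1.5,0,0,0, -1,-3,0,0,0, -1,-4,0,0,0, -1,-4,0,0,0]'; python3 brel.py .12 50 -91 0
```

```text
time_s: 11.0
eef_pos: [0.5862, 0.0619, 0.1204]
ee_rot: [-1.87, -2.522, -0.002]
ft_force: [-1.7, 3.3, 0.1]
grip_width: 0.0155
now local [ 50.2 -89.1] yaw 0.10713198614436692 z 0.12038212130629333 F [-1.7  3.3  0.1]
[50.0, -91.0, 0.0] [-1.9 -0.2  0.4] 0.1
```

Contact at the disc shows about 3.5 N along the wire. I'll lower 5 mm to let the ring hang, ease off, and release.

```bash
python3 -m handwheel '[-1,0,0,3,0, -1,1,0,5,0, -1,1,0,5,0, 0.2,1,0,5,0, 1,1,0,5,0, 1,1,0,5,0, 1,1,0,5,0, 1,1,0,5,0, 1,1,0,5,0, 1,1,0,-20,0, 1,1,0,-60,0, 1,1,0,-110,0, 1,1,0,-110,0, 1,1,0,-110,0]'
python3 - <<'E'
from h import *
o=readout.get_obs(); s=snapshot("wrist"); save(s,"w7",k=1.5); P=pose(s,o); C=cloud(s,P)
for t in ["carrier_ring","carrier_tab","rail_end","tube_mouth"]: print(t,[(np.round(r["point"],1).tolist(),round(r["score"],2)) for r in pinpoint(s,t)][:3])
q=[.5126,.1330,np.radians(16.6)]; c,sn=np.cos(q[2]),np.sin(q[2])
L=(C[...,:2]-q[:2])@np.array([[c,-sn],[sn,c]])*1000; Z=C[...,2]*1000
ok=s["range_z"]>0
def st(n,k): 
    k&=ok
    if k.sum(): print(n,k.sum(), np.round(np.median(L[k],0),1), np.round(L[k].min(0),1),np.round(L[k].max(0),1),np.round(np.median(Z[k]),1))
w=(Z>100)&(Z<110)
st("leg2",w&(abs(L[...,0])<20)&(abs(L[...,1])<12))
st("leg3",w&(abs(L[...,0]-50)<12)&(L[...,1]<-30)&(L[...,1]>-60))
st("tab",(Z>134)&(Z<146)&(abs(L[...,0]-50)<20)&(L[...,1]<-70)&(L[...,1]>-110))
st("tube",(Z>50)&(Z<58)&(abs(L[...,0]-37)<25)&(abs(L[...,1]+69)<25))
s=snapshot("scene"); save(s,"sc2",(140,90,360,310),2.7)
E
python3 rel.py
```

```text
time_s: 12.4
eef_pos: [0.5873, 0.0615, 0.2319]
ee_rot: [1.871, 2.52, 0.004]
ft_force: [-0.5, 0.1, -0.4]
grip_width: 0.0853
carrier_ring [([56.5, 52.2], 0.73), ([257.5, 190.8], 0.64)]
carrier_tab [([255.1, 197.4], 0.94), ([45.9, 54.5], 0.82)]
rail_end [([255.5, 185.6], 0.85), ([235.5, 301.0], 0.25)]
tube_mouth [([243.5, 157.0], 0.89)]
leg2 390 [ 0.3 -0.6] [-20.   -3.6] [20.   2.1] 104.8
leg3 243 [ 51.3 -44.8] [ 48.7 -59.8] [ 54.  -30.5] 105.0
tab 309 [ 51.4 -88.6] [ 44.2 -95.6] [ 59.4 -83.2] 139.7
tube 314 [ 35.8 -70.5] [ 25.3 -82.7] [ 47.4 -56.1] 52.8
now [0.5856 0.0607 0.2287] yaw 106.82 tilt 0.17 F [-0.1  0.4 -0.1] w 0.0857 t 12.7 q [ 0.32  0.48 -0.68  1.38  0.3   1.39 -0.07]
```

View pics/w7.png

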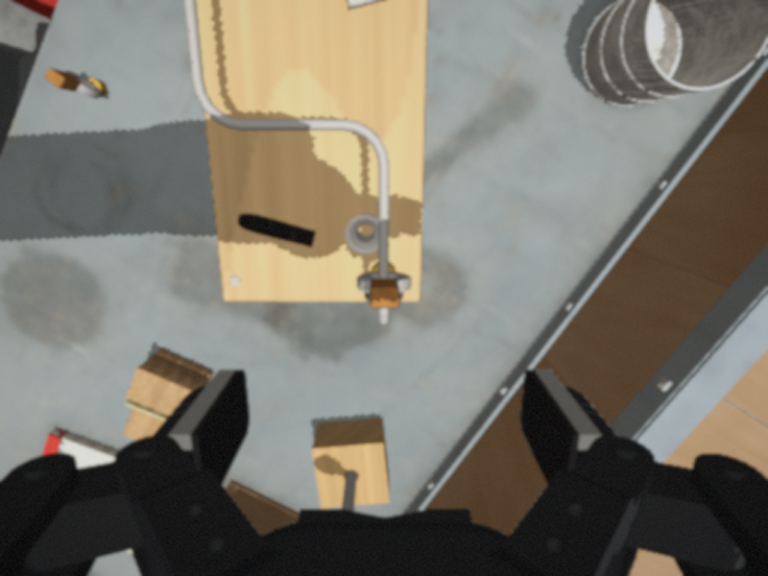

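View pics/sc2.png

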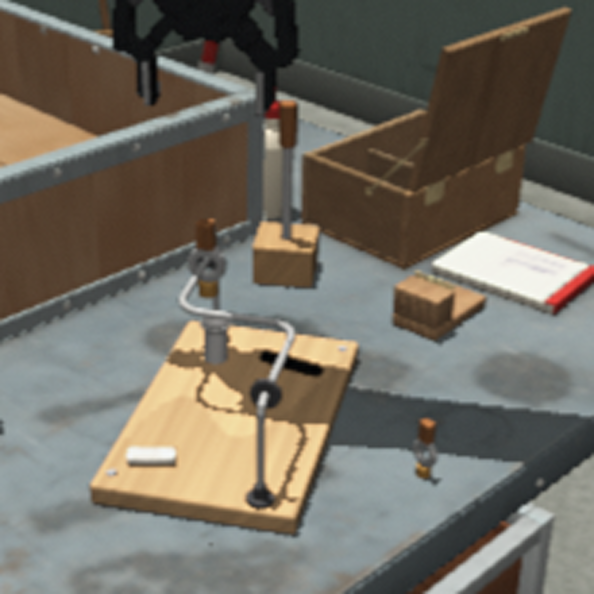

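The ring hangs at the far disc. The tab is at (384,292) in the wrist view, about 2 mm from rail_end, and the bystanders haven't moved. Next is the pin.

```bash
python3 rel.py .613 -.1273 .23 140
```

```text
now [0.5856 0.0607 0.2287] yaw 106.82 tilt 0.17 F [-0.1  0.4 -0.1] w 0.0857 t 12.7 q [ 0.32  0.48 -0.68  1.38  0.3   1.39 -0.07]
[-187.9  -28.2   -1.3] turn -33.18
```

```bash
python3 -m handwheel '[1,-25,-4,-5,-6, 1,-60,-9,-10,-13, 1,-100,-15,-10,-20, 1,-140,-21,-10,-27, 1,-170,-26,-5,-33, 1,-188,-28,-2,-33, 1,-188,-28,-2,-33, 1,-188,-28,-2,-33, 1,-188,-28,-2,-33]'
python3 - <<'E'
from h import *
o=readout.get_obs(); s=snapshot("wrist"); save(s,"w8",k=1.5); P=pose(s,o); C=cloud(s,P)
for t in ["pin_grip","pin_block"]: print(t,[(np.round(r["point"],1).tolist(),round(r["score"],2)) for r in pinpoint(s,t)][:3])
k=(s["range_z"]>0)&(np.hypot(C[...,0]-.613,C[...,1]+.1273)<.04)
for a,b in [(.175,.195),(.14,.175),(.03,.05)]:
    m=k&(C[...,2]>a)&(C[...,2]<b); p=C[m]
    if len(p): print(a,len(p),np.round(np.median(p,0),4),np.round(p.min(0),4),np.round(p.max(0),4))
k=(s["range_z"]>0)&(C[...,0]>.66)&(C[...,2]>.1);print("crate",np.percentile(C[k],[50,99],axis=0) if k.any() else "")
E
python3 rel.py .613 -.1273 .146 140
```

```text
time_s: 13.6
eef_pos: [0.6141, -0.1233, 0.2328]
ee_rot: [-1.073, -2.952, -0.003]
ft_force: [0.1, 0.3, 0.6]
grip_width: 0.0854
pin_grip [([251.4, 211.4], 0.93)]
pin_block [([251.7, 169.4], 0.93)]
0.175 555 [ 0.614  -0.1265  0.1821] [ 0.6062 -0.1362  0.175 ] [ 0.6249 -0.1188  0.1843]
0.14 312 [ 0.6091 -0.1216  0.1595] [ 0.6063 -0.1345  0.1403] [ 0.6211 -0.1185  0.1749]
0.03 2479 [ 0.6105 -0.1226  0.0395] [ 0.5766 -0.1654  0.0302] [ 0.6512 -0.0904  0.0495]
crate [[ 0.713936   -0.07257623  0.14934946]
 [ 0.74941738  0.04660408  0.30236299]]
now [ 0.6142 -0.1246  0.2329] yaw 140.01 tilt 0.04 F [ 0.6 -0.6 -0.1] w 0.0852 t 13.75 q [ 0.62  0.57 -0.76  1.26  0.38  1.45  0.78]
[-0.8 -2.9 86.9] turn 0.01
```

View pics/w8.png

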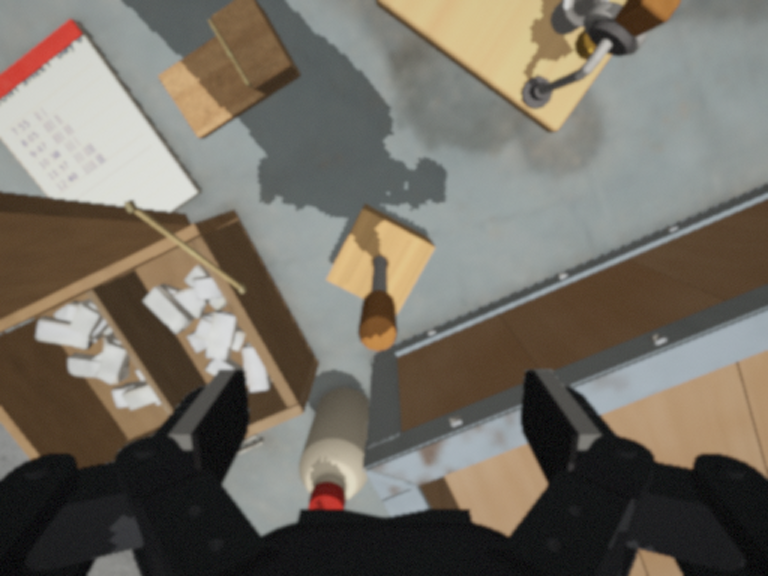

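The pin grip's top is at (378,333), and the block is under it at (380,260). The fingers straddle it, about 3 mm off centre. I'll descend with that correction and grip.

```bash
python3 -m handwheel '[1,-1.5,-3,15,0, 1,-1.5,-3,35,0, 1,-1.5,-3,55,0, 1,-1.5,-3,72,0, 1,-1.5,-3,83,0, 1,-1.5,-3,87,0, 1,-1.5,-3,87,0, 1,-1.5,-3,87,0]'
python3 - <<'E'
from h import *
s=snapshot("wrist"); save(s,"w9",k=1.5)
E
python3 rel.py .6145 -.127 .146 140
```

```text
time_s: 14.55
eef_pos: [0.6139, -0.1301, 0.1463]
ee_rot: [1.078, 2.949, 0.001]
ft_force: [-0.2, -0.5, 0.2]
grip_width: 0.0853
now [ 0.614  -0.1301  0.1465] yaw 139.83 tilt 0.12 F [-0.5  0.1 -0.1] w 0.0851 t 14.6 q [ 0.63  0.63 -0.73  1.39  0.42  1.28  0.75]
[1.6 2.7 0.5] turn -0.17
```

View pics/w9.png

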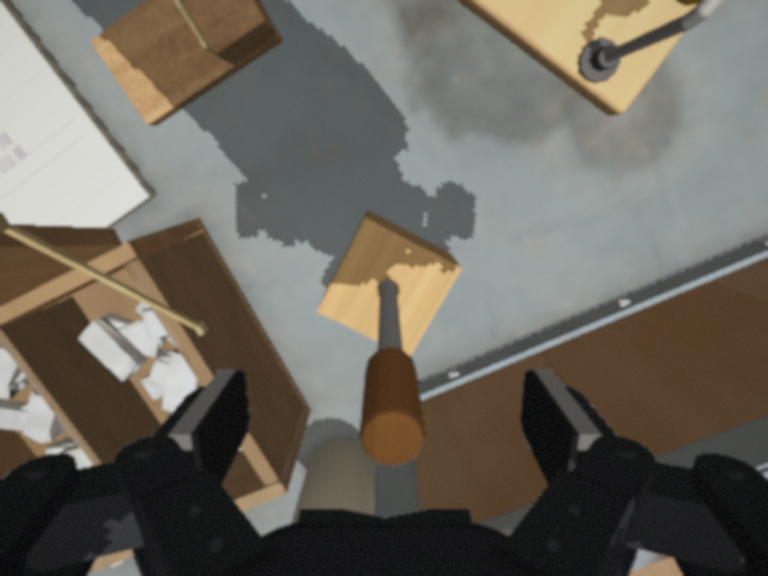

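Run:
```python
from h import *
import pickle
s,o=pickle.load(open("w1.pkl","rb")); T=np.array(s["T_tool_cam"])
for z in (-.023,-.037): print(proj(s,T,[0,0,z])*1.5, proj(s,T,[.002,.002,z])*1.5)
```

```text
[383.98610126 415.46849163] [390.88087685 409.36612339]
[383.95480582 444.20751588] [391.61629562 437.56071575]
```

```bash
python3 -m handwheel '[1,1.5,2.2,0,0, 1,1.5,2.2,0,0, -1,1.5,2.2,0,0, -1,1.5,2.2,0,0, -1,1.5,2.2,0,0, -1,1.5,2.2,0,0, -1,1.5,2.2,0,0, -1,1.5,2.2,0,0, -1,1.5,2.2,0,0, -1,1.5,2.2,0,0]' 60
python3 - <<'E'
from h import *
s=snapshot("wrist"); save(s,"w10",k=1.5)
E
python3 rel.py
```

```text
time_s: 15.6
eef_pos: [0.6136, -0.1276, 0.1454]
ee_rot: [1.079, 2.95, 0.0]
ft_force: [0.0, -0.0, 0.0]
grip_width: 0.0165
now [ 0.6136 -0.1276  0.1454] yaw 139.83 tilt 0.02 F [-0.3  0.1  0.5] w 0.0169 t 15.65 q [ 0.63  0.63 -0.73  1.39  0.42  1.28  0.74]
```

View pics/w10.png

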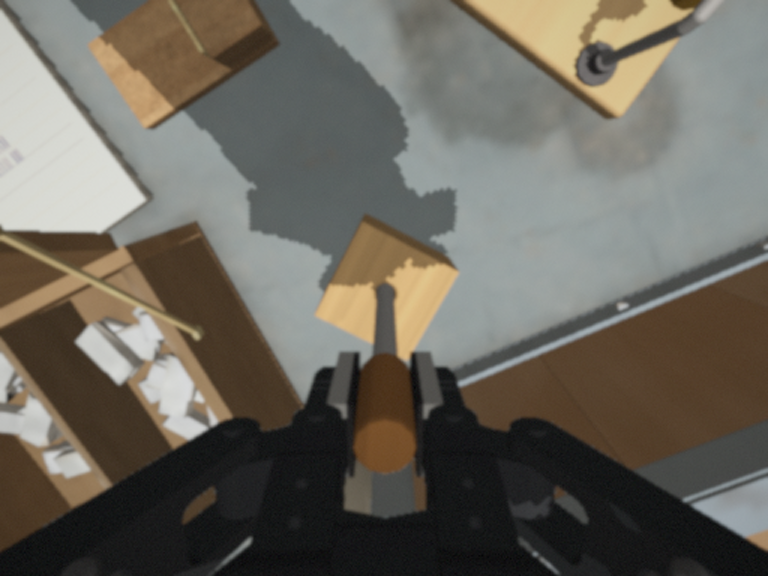

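```bash
python3 -m handwheel '[-1,0,0,-10,0, -1,0,0,-25,0, -1,0,0,-45,0, -1,0,0,-70,0, -1,0,0,-100,0, -1,0,0,-130,0, -1,0,0,-155,0, -1,0,0,-165,0, -1,0,0,-165,0, -1,0,0,-165,0]'
python3 - <<'E'
from h import *
for n,c,k in (("wrist",None,1.5),("side",(220,100,420,300),3),("scene",(150,50,350,250),3)):
    s=snapshot(n); save(s,"l_"+n,c,k)
E
python3 rel.py .568 .0777 .31 140
```

```text
time_s: 16.65
eef_pos: [0.613, -0.1276, 0.3094]
ee_rot: [-1.078, -2.949, 0.001]
ft_force: [-1.2, 0.9, -1.2]
grip_width: 0.0166
now [ 0.6127 -0.1279  0.3085] yaw 139.83 tilt 0.2 F [ 0.2  0.5 -1.3] w 0.0164 t 16.8 q [ 0.6   0.55 -0.76  1.09  0.37  1.63  0.81]
[166.8 128.2  -1.3] turn -0.17
```

View pics/l_side.png

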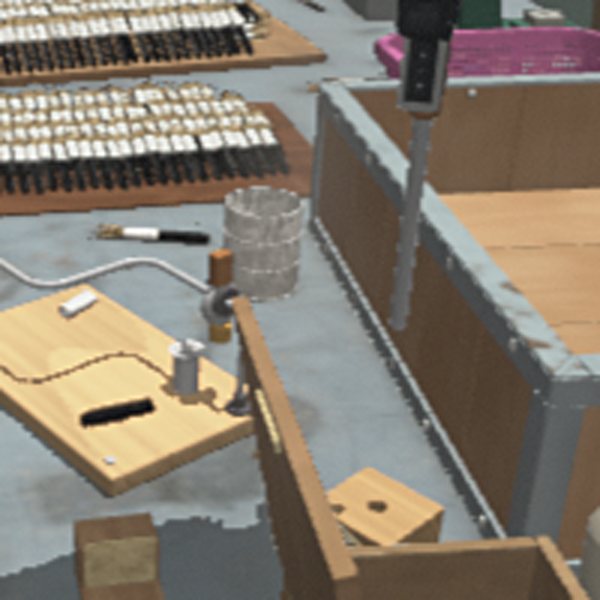

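View pics/l_scene.png

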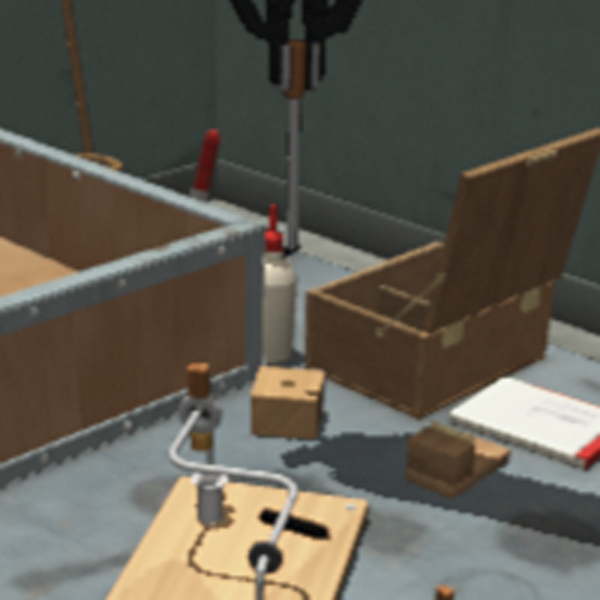

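View pics/l_wrist.png

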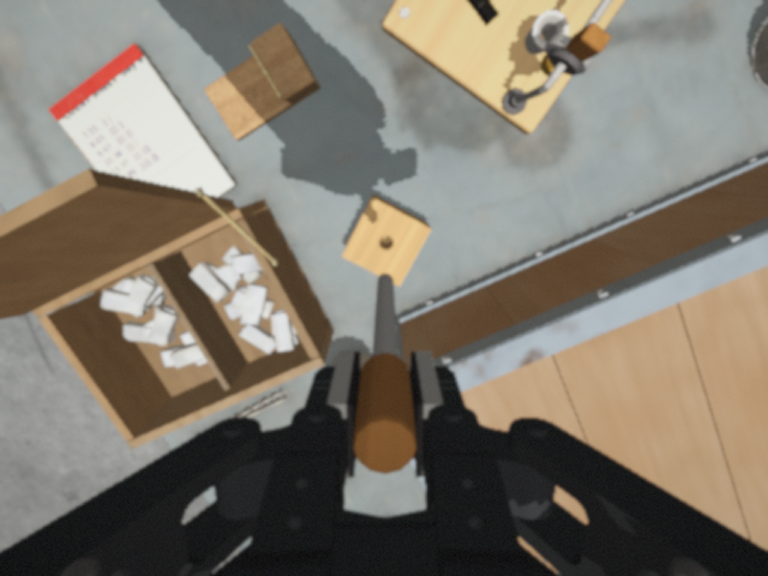

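Run:
```python
from h import *
import pickle
s,o=pickle.load(open("w1.pkl","rb")); T=np.array(s["T_tool_cam"])
for p in ([0,0,.137],[.005,0,.137],[0,.005,.137]): print(proj(s,T,p)*1.5)
```

```text
[384.13663764 277.22890871]
[384.13247135 269.41545566]
[392.16579633 277.22553218]
```

The pin is held straight, with its foot within 2 mm of the tool axis. Moving it over the tube.

```bash
python3 -m handwheel '[-1,12,9,-1,0, -1,35,27,-1,0, -1,62,48,-1,0, -1,90,69,-1,0, -1,115,88,-1,0, -1,137,105,-1,0, -1,154,118,-1,0, -1,163,125,-1,0, -1,167,128,-1,0, -1,167,128,-1,0, -1,167,128,-1,0]'
python3 - <<'E'
from h import *
import pickle
o=readout.get_obs(); s=snapshot("wrist"); save(s,"m_wrist",None,1.5); P=pose(s,o); C=cloud(s,P); pickle.dump((s,o),open("m.pkl","wb"))
print("tube px pred",proj(s,P,[.568,.0777,.054])*1.5, [ (np.array(r["point"])*1.5,r["score"]) for r in pinpoint(s,"tube_mouth")][:2])
for n,c,k in (("side",(220,80,420,280),3),("scene",(150,50,350,250),3)):
    s=snapshot(n); save(s,"m_"+n,c,k)
E
python3 rel.py .568 .0777 .31 140; python3 brel.py .31 37 -69 33
```

```text
time_s: 17.9
eef_pos: [0.5689, 0.0763, 0.311]
ee_rot: [1.082, 2.949, -0.002]
ft_force: [0.1, -0.2, -0.4]
grip_width: 0.0166
tube px pred [384.55712206 240.40645511] [(array([386.7 , 241.05]), 0.65)]
now [0.5688 0.0767 0.3111] yaw 139.7 tilt 0.02 F [-0.7 -0.1 -0.7] w 0.0166 t 18.1 q [ 0.36  0.44 -0.82  1.26  0.32  1.57  0.46]
[1.3 0.3 1.1] turn -0.3
now local [ 37.8 -70.1] yaw 32.89884660046589 z 0.3110789515768018 F [-0.7 -0.1 -0.7]
[37.0, -69.0, 33.0] [ 1.3 -0.1  1.1] -0.1
```

View pics/m_wrist.png

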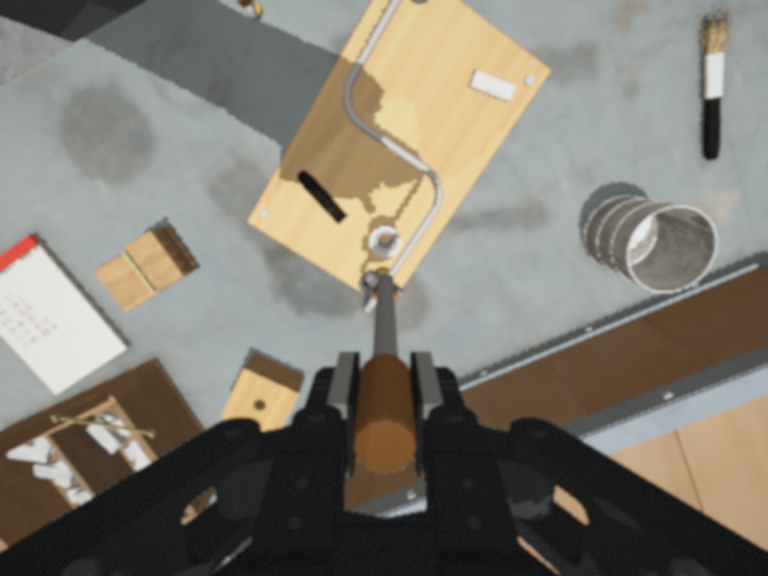

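View pics/m_side.png

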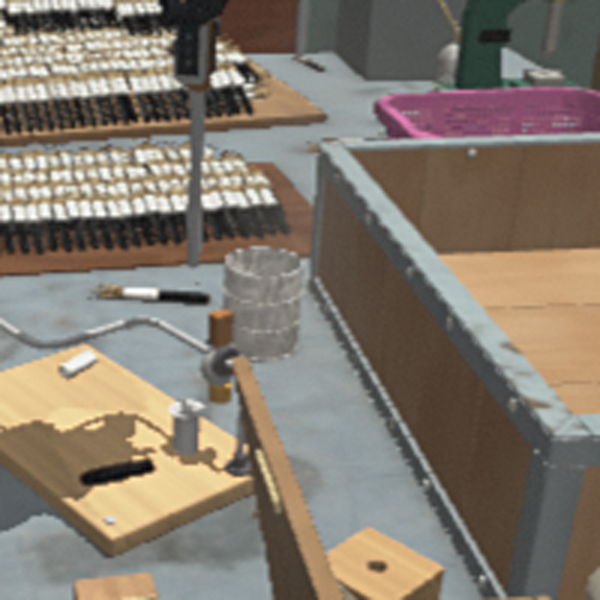

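View pics/m_scene.png

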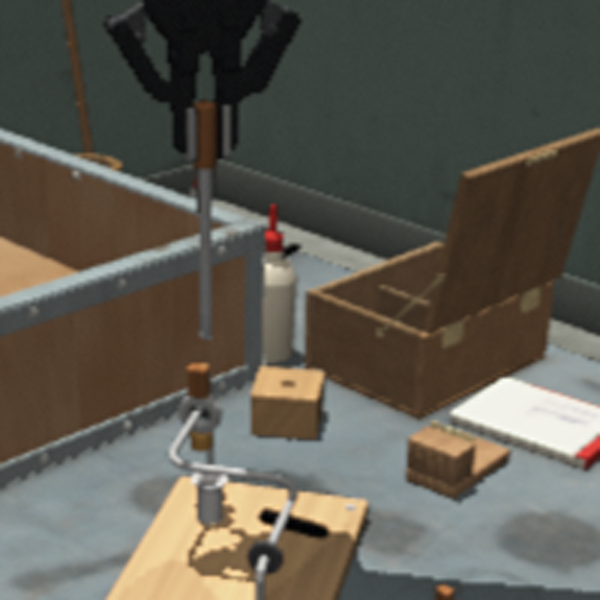

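```bash
python3 -m handwheel '[-1,1,0,10,0, -1,1,0,30,0, -1,1,0,52,0, -1,1,0,75,0, -1,1,0,92,0, -1,1,0,100,0, -1,1,0,100,0, -1,1,0,100,0]'
python3 - <<'E'
from h import *
o=readout.get_obs(); s=snapshot("wrist"); save(s,"n_wrist",(180,100,340,240),4); P=pose(s,o)
print("wrist tube",proj(s,P,[.568,.0777,.054]),"foot",proj(s,P,np.array(o["eef_pos"])-[0,0,.137]))
for n,c,k in (("side",(250,150,330,250),7),("scene",(190,140,270,240),6)):
    s=snapshot(n); save(s,"n_"+n,c,k); P=pose(s)
    print(n,"tube",(proj(s,P,[.568,.0777,.054])-c[:2])*k,"foot",(proj(s,P,np.array(o["eef_pos"])-[0,0,.137])-c[:2])*k)
E
python3 brel.py .21 37 -69 33
```

```text
time_s: 18.9
eef_pos: [0.5681, 0.0787, 0.2118]
ee_rot: [1.079, 2.95, 0.001]
ft_force: [0.3, -0.2, 0.6]
grip_width: 0.0164
wrist tube [254.74858233 179.84673692] foot [255.52502618 184.55194379]
side tube [218.76615842 466.45546718] foot [219.3031009  410.23273139]
scene tube [180.28080675 415.89993642] foot [178.14554113 370.01871471]
now local [ 38.  -67.8] yaw 33.025663738212515 z 0.2124484011719392 F [-1.6  0.7 -0.7]
[37.0, -69.0, 33.0] [-0.5 -1.6  2.4] 0.0
```

View pics/n_wrist.png

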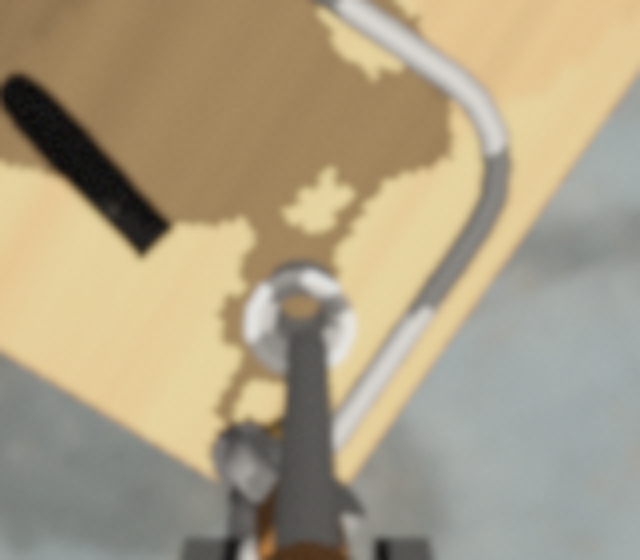

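View pics/n_side.png

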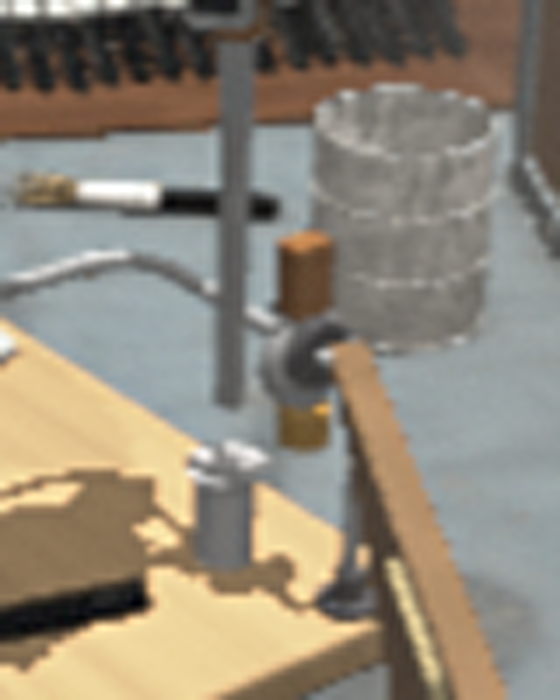

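View pics/n_scene.png

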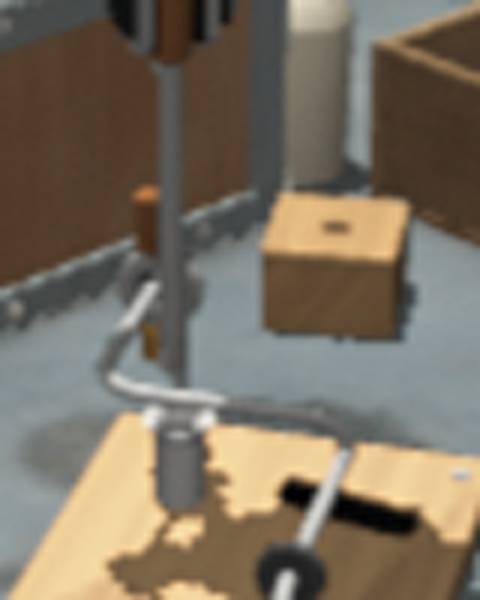

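All three views put the foot over the tube within about 1–2 mm, inside the flare. Inserting slowly.

```bash
python3 -m handwheel '[-1,-0.2,-0.8,5,0, -1,-0.2,-0.8,11,0, -1,-0.2,-0.8,17,0, -1,-0.2,-0.8,22,0, -1,-0.2,-0.8,27,0, -1,-0.2,-0.8,31,0, -1,-0.2,-0.8,35,0, -1,-0.2,-0.8,35,0]'; python3 rel.py
```

```text
time_s: 19.85
eef_pos: [0.5669, 0.0777, 0.1756]
ee_rot: [-1.079, -2.949, 0.001]
ft_force: [-0.7, -0.3, -0.4]
grip_width: 0.0168
now [0.5669 0.0777 0.1756] yaw 139.83 tilt 0.07 F [-0.7 -0.3 -0.4] w 0.0168 t 19.85 q [ 0.38  0.51 -0.79  1.51  0.37  1.28  0.41]
```

```bash
python3 -m handwheel '[-1,0,0,5,0, -1,0,0,10,0, -1,0,0,14,0, -1,0,0,17,0, -1,0,0,19,0, -1,0,0,20,0, -1,0,0,20,0]'; python3 rel.py;  python3 - <<'E'
from h import *
for n,c,k in (("side",(250,150,330,250),7),("scene",(190,140,270,240),6)):
    s=snapshot(n); save(s,"o_"+n,c,k)
E
```

```text
time_s: 20.55
eef_pos: [0.5673, 0.0778, 0.1562]
ee_rot: [-1.079, -2.95, -0.0]
ft_force: [-0.3, -1.1, -0.8]
grip_width: 0.0167
now [0.5673 0.0778 0.1562] yaw 139.83 tilt 0.0 F [-0.3 -1.1 -0.8] w 0.0167 t 20.55 q [ 0.37  0.53 -0.79  1.54  0.39  1.24  0.4 ]
```

View pics/o_side.png

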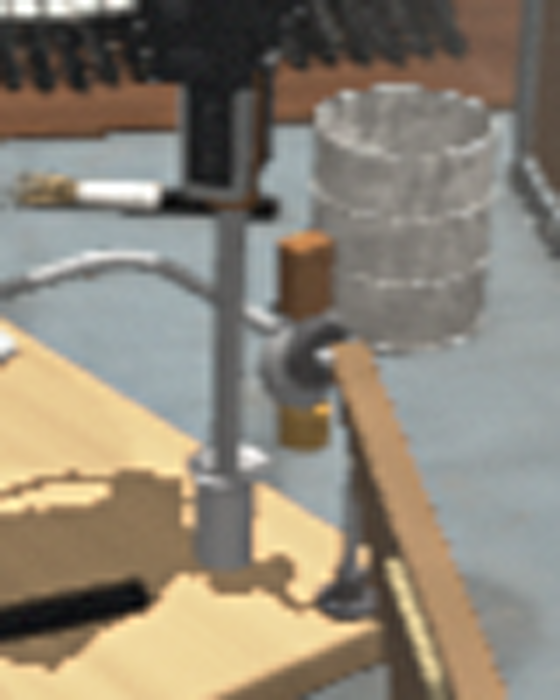

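View pics/o_scene.png

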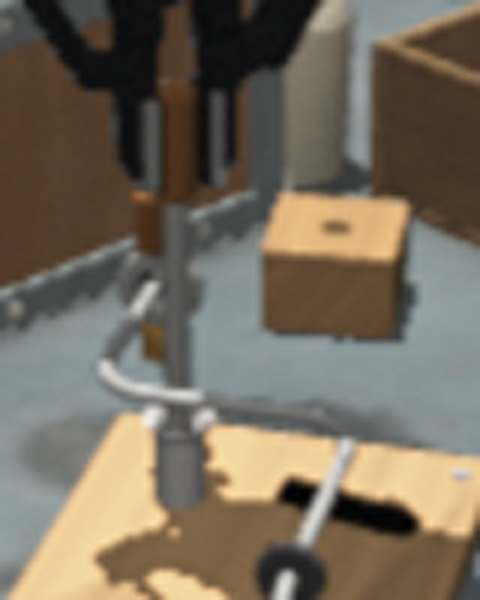

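The pin is in the tube and the ring is still at the disc. I'll press on to feel the bottom.

```bash
python3 -m handwheel '[-1,0,0,1,0, -1,0,0,2,0, -1,0,0,3,0, -1,0,0,3,0]'; python3 rel.py
```

```text
time_s: 21.05
eef_pos: [0.5681, 0.0781, 0.1552]
ee_rot: [1.078, 2.948, 0.001]
ft_force: [-1.3, -0.9, 7.6]
grip_width: 0.0164
now [0.5681 0.0781 0.1552] yaw 139.82 tilt 0.13 F [-1.3 -0.9  7.6] w 0.0164 t 21.05 q [ 0.37  0.53 -0.79  1.54  0.39  1.23  0.39]
```

Bottomed: 7.6 N up, and the TCP is at 0.155 as expected. I'll ease off, release and withdraw straight up.

```bash
python3 -m handwheel '[-1,0,0,-2,0, -1,0,0,-2,0, 0,0,0,-2,0, 1,0,0,-2,0, 1,0,0,-2,0, 1,0,0,-2,0, 1,0,0,-2,0, 1,0,0,-2,0, 1,0,0,-2,0, 1,0,0,-15,0, 1,0,0,-45,0, 1,0,0,-85,0, 1,0,0,-125,0, 1,0,0,-150,0, 1,0,0,-150,0, 1,0,0,-150,0]'
python3 - <<'E'
from h import *
q=[.5126,.1330,np.radians(16.6)]; c,sn=np.cos(q[2]),np.sin(q[2])
for n,cr,k in (("side",(230,130,350,290),3.7),("scene",(170,110,330,270),3.7),("wrist",None,1.5)):
    o=readout.get_obs(); s=snapshot(n); save(s,"p_"+n,cr,k); P=pose(s,o); C=cloud(s,P)
    L=(C[...,:2]-q[:2])@np.array([[c,-sn],[sn,c]])*1000; Z=C[...,2]*1000; ok=s["range_z"]>0
    for nm,kk in dict(tab=(Z>125)&(Z<144)&(np.hypot(L[...,0]-50,L[...,1]+91)<14), grip=(Z>150)&(Z<200)&(np.hypot(L[...,0]-37,L[...,1]+69)<15),shaft=(Z>65)&(Z<140)&(np.hypot(L[...,0]-37,L[...,1]+69)<9)).items():
        kk=kk&ok
        if kk.sum(): print(n,nm,kk.sum(),np.round(np.median(L[kk],0),1),"zmax",round(Z[kk].max(),1))
E
python3 rel.py
```

```text
time_s: 22.65
eef_pos: [0.5675, 0.0781, 0.3043]
ee_rot: [1.078, 2.949, 0.001]
ft_force: [0.2, -0.3, -0.4]
grip_width: 0.0854
side tab 72 [ 46.5 -93.6] zmax 143.6
side grip 163 [ 33.2 -74. ] zmax 196.3
side shaft 134 [ 34.8 -71.7] zmax 139.9
scene tab 28 [ 54.8 -84.3] zmax 141.8
scene grip 148 [ 36.8 -62.6] zmax 194.4
scene shaft 118 [ 37.5 -65.9] zmax 139.0
wrist tab 82 [ 54.  -91.9] zmax 141.5
wrist grip 497 [ 36.7 -66.2] zmax 194.3
wrist shaft 98 [ 35.9 -65.1] zmax 132.7
now [0.5666 0.0774 0.3019] yaw 139.82 tilt 0.16 F [-0.1  0.4  0. ] w 0.0856 t 22.8 q [ 0.37  0.44 -0.82  1.28  0.32  1.55  0.46]
```

View pics/p_side.png

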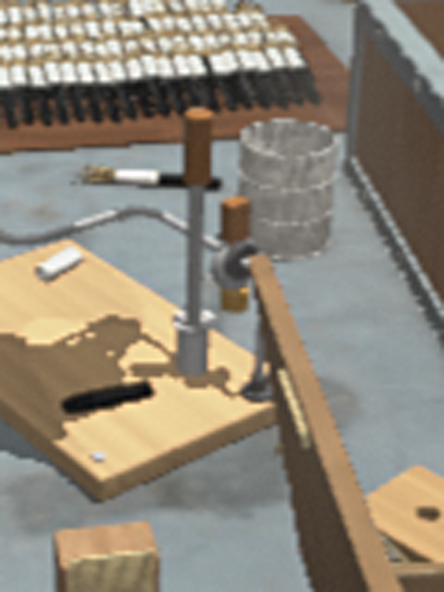

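View pics/p_scene.png

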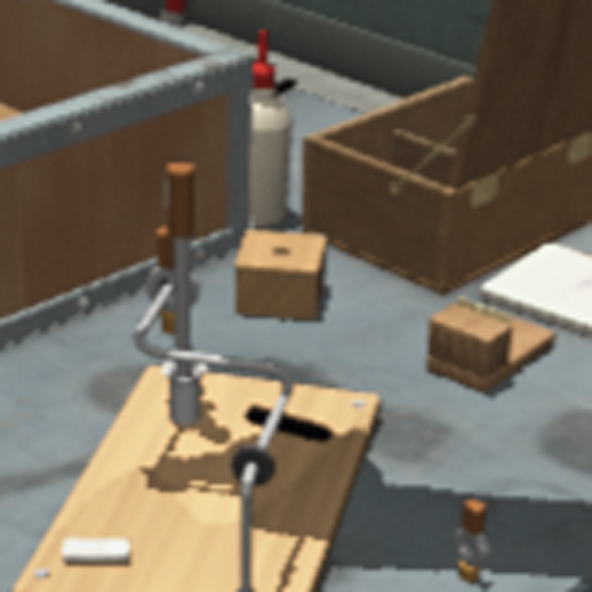

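View pics/p_wrist.png

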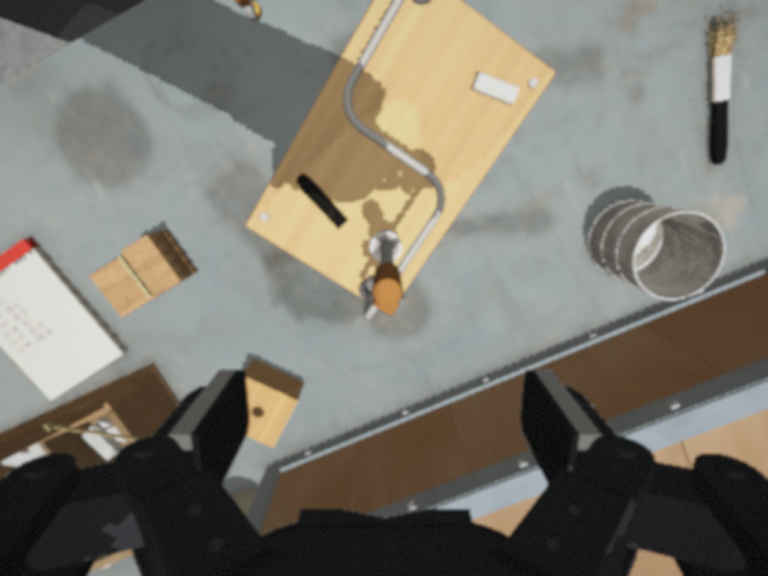

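```bash
python3 -c "
from workcell import job_done; print(job_done())"
```

```text
the job is handed in; nothing more can be done
None
```

I slid the ring round both corners to the far stop disc and let it hang there. I then moved the locking pin from its block into the tube, pressed it to the bottom and let go. I handed the job in at about 22.8 s; it gives no verdict.

**Last checks**
- **Pin depth:** the tool felt 7.6 N at the height expected for full depth. After release the pin's top measured 194 to 196 mm, against 193 mm expected.
- **Pin position:** it looks upright and centred in the tube in all three views.
- **Ring:** it hangs at the far disc. The wrist camera put its tab about 2–3 mm from rail_end before the pin went in. The final depth readings of the partly hidden tab scatter by up to 8 mm between cameras, mostly because each sees a different face of it.
- **Everything else:** the gauge, tin ferrule, brush handle and the smaller look-alike carrier appear where they started. The gripper is open and about 100 mm clear above.

No check failed.

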